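Raise the mitten form for inspection

TASK

Three flat wooden shaping forms lean on the rail of the rack. Take the mitten-shaped one (one broad rounded top and a thumb, no separate fingers) by its top, swing it up until it stands upright on its straight cuff end on the bench, keeping hold of it, and then lift it straight up so that the cuff end is about 12 cm above the bench. Keep it there upright, level and still for at least three seconds so that its outline can be inspected, and finish while still holding it in the air; leave the other forms and everything else on the bench undisturbed.

Things in the scene. Friction and masses are not known exactly. Their poses are not given: they have to be found in the camera images.
- mitten_form: Mitten form: brown wooden board 16 mm thick, 160 mm tall; cuff 70 mm wide (lowest 50 mm), palm 78 mm, half-round top of radius 39 mm, thumb at the +y edge reaching 68 mm out. About 0.15 kg, centre of mass 83 mm up, 5 mm to the thumb side. Origin: centre of the cuff-end face; z runs up to the rounded top, y along the width, x through the thickness (faces at x = -8 and +8 mm).
- mitten_grip (a point): Point in the middle of the mitten form's thickness, 136 mm up from the cuff end and 24 mm below the top: a place to pinch its 16 mm. At the start the form stands on the bench on the cuff edge at x = -8 mm and leans to the robot side, 0.55 rad from vertical; its x = -8 mm face rests on the rail 82 mm up, and its top 65 mm is free on both faces. Axes as the form's.
- glove_form: Large five-finger form: same wood and thickness (16 mm), 166 mm tall, 78 mm wide palm, four fingers and a thumb. Same frame as mitten_form, starts leaning on the rail in the same way. Leave it where it is.
- small_form: Small five-finger form: same wood and thickness (16 mm), 140 mm tall, 66 mm wide palm, four fingers and a thumb. Same frame as mitten_form, starts leaning on the rail in the same way. Leave it where it is.
- rack: Fixed rack: level steel rail (12 mm diameter, 400 mm long, along y), centre 67 mm above the bench and 55 mm from the origin to -x (robot side), on two posts 77 mm tall at y = +-195 mm with feet 100 x 22 x 10 mm. Origin on the bench, where the forms' cuff ends stand; they lean at about y = -120, 0 and +120 mm, in any order. The bench is free for 60 mm to +x of them.
- table: The plywood bench; its top is the work surface, z = 0.
- spool: Turned wooden thread spool, 44 mm across, 52 mm tall, standing in front (+x) of the forms. Origin at the centre of its underside. Leave alone.
- dish: Small white ceramic bowl, 90 mm across, 22 mm tall; origin at the centre of its underside. Leave alone.
- jar: White plastic screw-top jar, 70 mm across, 75 mm tall; origin at the centre of its underside. Leave alone.
- wax: Cake of wax, a disc 40 mm across and 22 mm tall; origin at the centre of its underside. Leave alone.
There are look-alikes about, which are no part of the job. Leave any green or purple look-alike of the mitten_form alone. What is shaped like the small_form but turquoise is not meant.

How it is judged:
On the way, in this order (a step that is already met when the one before it is completed fails the run):
1. the mitten form stands upright on its cuff end on the bench, while held (angle between mitten_form's own z axis and vertical below 0.12 rad and height (world z) of mitten_form below 0.006 m and contact force between mitten_form and table above 0.2 N and contact force between the fingers and mitten_form above 1 N), for 0.2 s.
2. the mitten form is held in the air, upright and still (height (world z) of mitten_form between 0.08 and 0.25 m and angle between mitten_form's own z axis and vertical below 0.12 rad and linear speed of mitten_form below 0.02 m/s and angular speed of mitten_form below 0.15 rad/s and contact force between the fingers and mitten_form above 2 N and contact force between mitten_form and table below 0.05 N and contact force between mitten_form and rack below 0.05 N and contact force between mitten_form and glove_form below 0.05 N and contact force between mitten_form and small_form below 0.05 N), for 2 s.
At the end, for the whole second after the job is handed in: The mitten form is still held by the fingers (grip over 2 N) with its cuff end 80 to 250 mm above the bench, upright within 0.12 rad (7 degrees), moving slower than 20 mm/s and 0.15 rad/s, touching neither bench, rack nor the other forms; the other two forms are within 20 mm of where they were (all of step 2 and distance of each of glove_form, small_form from where it was at the start of the episode below 0.02 m); the arm keeps its last pose, push and grip.
It fails at once if one of the other two forms is disturbed (moved over 20 mm) (distance of any of glove_form, small_form from where it was at the start of the episode above 0.02 m).
It fails at once if the spool, dish, jar or wax is disturbed (moved over 20 mm) (distance of any of spool, dish, jar, wax from where it was at the start of the episode above 0.02 m).
It also fails if it takes over 46 s, if anything falls off the work surface, if the arm or the gripper's body presses on something with over 40 N, if the wrist force passes 120 N, or if a joint passes its speed limit or range.

ROBOT

A 6-joint arm with a two-finger parallel gripper is mounted at the origin on the work surface. World frame = base frame: x ahead of the robot, y to its left, z up, the work surface at z = 0. Lengths are in m, angles in rad, forces in N, time in s.
With the tool pointing down it reaches from about 0.275 to 0.775 m from the base axis. Payload 14.6 kg.
Tool frame: the origin (TCP) lies on the front face of the gripper's body, between the roots of the fingers; the fingertips stand 73 mm ahead of it and the grasp point (between the pads) lies 54 mm ahead of it; y points along the fingers, z is the direction in which the jaws open and shut, and the axes are right-handed (so a half turn about y gives the same grasp; the last joint's range is limited). The gripper opens to 85 mm and grips with 20 to 120 N. Pads are 22 mm wide; open, the fingers measure 114 mm over their backs; the gripper's body (76 mm by 85 mm) begins 54 mm behind the grasp point. The pads swing forward as they close: fully open they stand 13 mm farther back than shut.
Start: joints at [0.986, 0.263, -0.048, 1.259, 0, 1.415], TCP at [0.219, 0.477, 0.304] pointing down, gripper open.
Joint ranges: [-2.65, 2.65], [-0.89, 1.7], [-1.18, 1.37], [-2.13, 2.11], [-1.35, 1.29], [-3.14, 3.14]. Speed limits (rad/s): [1.89, 1.89, 2.57, 2.79, 3.14, 3.14].

INTERFACE

Orientations are given as a unit quaternion [x, y, z, w].
In Python, from bench import reach, servo_line, move_j, gripper_to, hold, solve_ik, get_obs, grab_frame, IKError, close_job gives the robot as it stands. Calls block until the motion is done:
- reach(position, orientation): joint-space move of the TCP to a pose.
- servo_line(position, orientation=None, velocity=0.15, f_stop=None): straight line of the TCP; orientation=None keeps the orientation; velocity is the mean speed in m/s. With f_stop (N) it stops when the force on the tool has changed by that much, and returns True; else False.
- move_j(angles): joint-space move.
- gripper_to(opening, force=None): finger opening in m; force is the grip in N (None keeps the last); returns when the fingers have stopped.
- hold(seconds).
- solve_ik(position, orientation): joint angles nearest the present ones, or None.
- get_obs(): the state.
- grab_frame(name): name is "scene" or "top" or "wrist"; returns a dict with "pixels" (480x640x3 uint8, blue, green, red), "fx", "fy", "cx", "cy" (pixels), "extrinsics" (4x4, takes a point from camera to world coordinates). Camera axes: x right, y down, z forward; pixel columns grow to the right and rows downward; lengths in m; the calibration is good to about 2 mm. A picture is of the moment at which its call begins. There is no depth.
A pose or a line that the arm cannot do raises IKError and nothing moves.
- close_job(): hands the job in, once; it reports no verdict.
The state is a dict: "t": time; "joints": joint angles; "joint_vel": joint speeds; "effort": joint torques, N m; "eef_pos": TCP position; "tool_rot": TCP orientation; "force": force on the tool from outside, world axes, zero at the start; "ft_torque": the same for the moment, N m; "grip_width": finger opening in m.
Only numpy, scipy, OpenCV 4.12 (cv2) and the standard library are available. Lean on these libraries where they do the work, as an engineer would, in place of code of your own. Each camera call takes 0.05 s, during which the arm holds its last target. There are 200 camera calls.

## Working session

There is one attempt and no reset: what is moved stays moved. The work goes in short steps, each a Python script; the robot and the scene stay as the last script left them, time stands still between calls to the robot, and variables do not carry over. Pictures are saved under pics/ and viewed, about 8 in all and at most 12, crops included, and the job is handed in when it is done.

```bash
mkdir -p pics; ls; python3 - <<'E'
from bench import *
import cv2,numpy as np,pickle
o=get_obs();print(o['t'],o['eef_pos'],o['tool_rot'],o['grip_width'])
fs={n:grab_frame(n) for n in('scene','top')}
pickle.dump(fs,open('f0.pkl','wb'))
for n,f in fs.items():
    cv2.imwrite(f'pics/{n}0.png',f['pixels']);print(n,f['fx'],f['cx'],f['cy'],np.round(f['extrinsics'],3).tolist())
E
```

```text
pics
0.0 [0.21866427 0.4770886  0.30343118] [ 0.69117772 -0.15093844  0.15064877 -0.69050409] 0.08529023795706954
scene 484.25557441207195 317.3320871567248 243.32333653316107 [[0.207, 0.847, -0.49, 1.101], [0.978, -0.174, 0.113, -0.151], [0.01, -0.502, -0.865, 1.025], [0.0, 0.0, 0.0, 1.0]]
top 526.7136766942447 313.9534311650972 238.6724702958054 [[0.096, -0.972, 0.215, 0.277], [-0.995, -0.094, 0.018, -0.029], [0.003, -0.216, -0.976, 1.455], [0.0, 0.0, 0.0, 1.0]]
```

View pics/scene0.png

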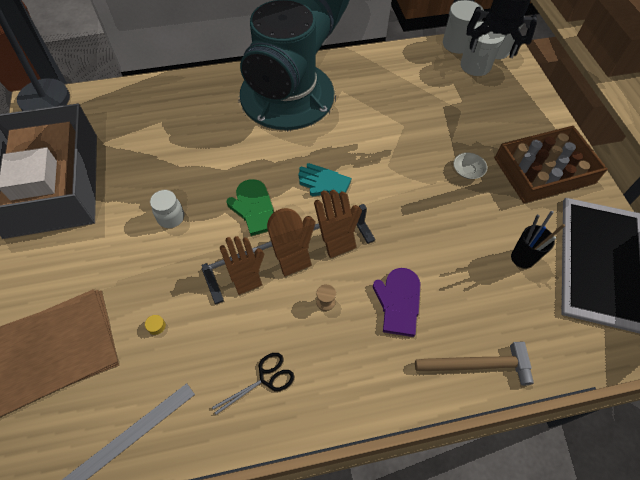

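View pics/top0.png

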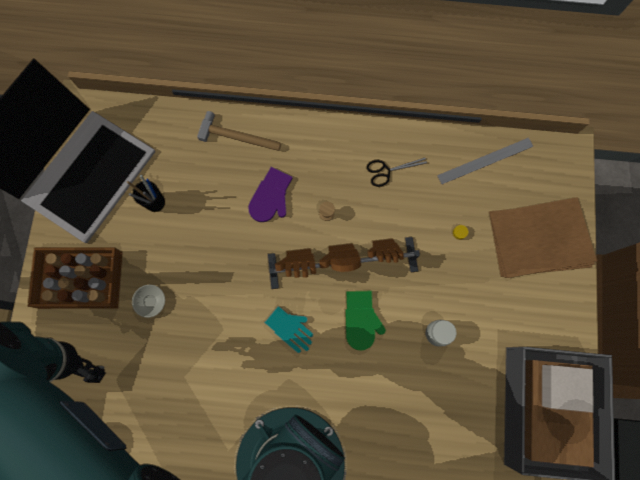

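Candidates: the brown mitten at scene (291,242). Look-alikes: green mitten (252,205), purple mitten (400,300), brown five-finger forms (242,265) and (337,222), and turquoise glove (325,180). By the description I choose the brown one in the middle and check it in a crop.

```bash
python3 - <<'E'
import cv2,numpy as np,pickle
f=pickle.load(open('f0.pkl','rb'))
a=cv2.resize(f['scene']['pixels'][180:310,195:385],None,fx=4,fy=4,interpolation=cv2.INTER_CUBIC)
b=f['top']['pixels'][225:300,260:430]
cv2.imwrite('pics/crop1.png',a)
cv2.imwrite('pics/crop2.png',cv2.resize(b,None,fx=4.5,fy=4.5,interpolation=cv2.INTER_CUBIC))
E
```

```text
(no output)
```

View pics/crop1.png

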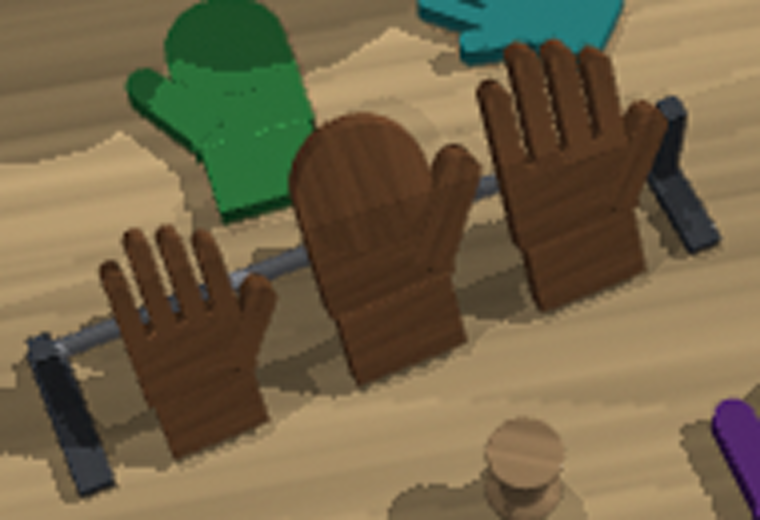

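View pics/crop2.png

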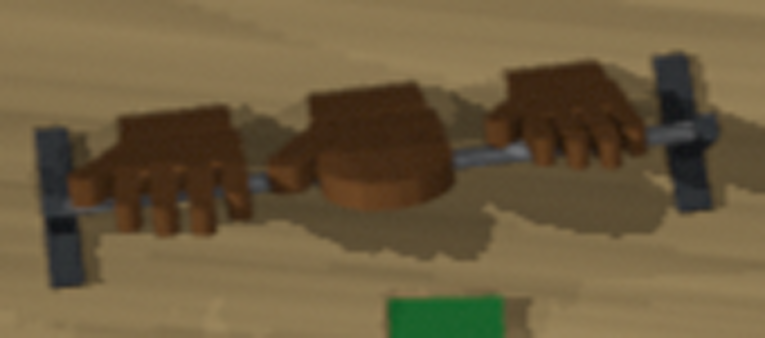

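Crop 1 confirms a brown form with one broad rounded top and a thumb at the right (+y), with its cuff corners at crop (362,384) and (467,341). Crop 2 shows the rack feet clearly. Next I cast rays.

```bash
cat > h.py <<'E'
import numpy as np,pickle
def ray(f,u,v):
    E=np.array(f['extrinsics']);d=E[:3,:3]@[(u-f['cx'])/f['fx'],(v-f['cy'])/f['fy'],1]
    return E[:3,3],d/np.linalg.norm(d)
def onz(f,u,v,z):
    c,d=ray(f,u,v);return c+d*(z-c[2])/d[2]
def proj(f,p):
    E=np.array(f['extrinsics']);q=E[:3,:3].T@(np.array(p)-E[:3,3])
    return np.array([f['cx']+f['fx']*q[0]/q[2],f['cy']+f['fy']*q[1]/q[2]])
E
python3 - <<'E'
from h import *
np.set_printoptions(precision=4,suppress=True)
F=pickle.load(open('f0.pkl','rb'));S,T=F['scene'],F['top']
c1=lambda u,v:((u+.5)/4-.5+195,(v+.5)/4-.5+180)
c2=lambda u,v:((u+.5)/4.5-.5+260,(v+.5)/4.5-.5+225)
L=np.array([onz(T,*c2(*p),.01) for p in[(37,130),(67,127),(82,284),(52,287)]])
R=np.array([onz(T,*c2(*p),.01) for p in[(653,57),(688,53),(711,208),(681,212)]])
print('feet',L.mean(0),R.mean(0)); d=L.mean(0)-R.mean(0);print('sep',np.linalg.norm(d),'yaw',np.arctan2(-d[0],d[1]))
print('foot len',np.linalg.norm(L[0]-L[3]),np.linalg.norm(R[0]-R[3]))
yaw=np.arctan2(-d[0],d[1])
ax=np.array([np.cos(yaw),np.sin(yaw),0]);ay=np.array([-np.sin(yaw),np.cos(yaw),0])
a,b=[onz(S,*c1(*p),.0084) for p in[(362,384),(467,341)]]
print('cuff scene',a,b,'w',np.linalg.norm(b-a),'yaw',np.arctan2(-(b-a)[0],(b-a)[1]))
t1,t2=[onz(T,*c2(*p),.0084) for p in[(417,84),(309,95)]]
print('cuff top',t1,t2,'w',np.linalg.norm(t2-t1),'yaw',np.arctan2(-(t2-t1)[0],(t2-t1)[1]))
pt,pr=[onz(S,*c1(*p),.077) for p in[(40,348),(668,105)]]
print('post',pt,pr,np.linalg.norm(pt-pr))
m=(a+b+t1+t2)/4
# form origin: front edge offset: local (+8,0,0) rotated by lean; edge -8 at z=0
th=.55; fx=np.cos(th)*ax+np.array([0,0,np.sin(th)]); fz=-np.sin(th)*ax+np.array([0,0,np.cos(th)])
for nm,mm in(('sc',(a+b)/2),('top',(t1+t2)/2),('avg',m)):
    o=mm-.008*fx; print(nm,'origin',o,'grip',o+.136*fz,'top',o+.16*fz)
    rk=(L.mean(0)+R.mean(0))/2; print(' rel to rack ctr',(o-rk)@ax,(o-rk)@ay)
    # check: dome left edge / top of front face
    for f,nmf in((S,'S'),(T,'T')):
        print(nmf,[ (proj(f,o+.008*fx+y*ay+z*fz)) for y,z in((0,.16),(-.039,.121),(.035,0),(-.035,0))])
print('obs S top-left',c1(291,190),c1(360,113))
print('spool S base', onz(S,*c1(525,490),0))
E
```

```text
feet [0.4945 0.1019 0.01  ] [ 0.5784 -0.2782  0.01  ]
sep 0.38923230459906555 yaw 0.2171216705505927
foot len 0.09834534971037025 0.09883500825749258
cuff scene [ 0.5948 -0.1105  0.0084] [ 0.5795 -0.0448  0.0084] w 0.06751134113045137 yaw 0.22914810102397637
cuff top [ 0.593  -0.1113  0.0084] [ 0.5795 -0.0449  0.0084] w 0.06782446128184914 yaw 0.2004453511102298
post [ 0.5715 -0.2825  0.077 ] [0.4841 0.0966 0.077 ] 0.38907369995646557
sc origin [ 0.5805 -0.0791  0.0042] grip [ 0.5111 -0.0944  0.1202] top [ 0.4989 -0.0971  0.1406]
 rel to rack ctr 0.04500520940270528 -0.0006578368984762692
S [array([281.7226, 210.699 ]), array([269.6774, 232.1095]), array([311.926, 264.823]), array([284.5647, 275.6785])]
T [array([347.3114, 265.2686]), array([360.3267, 257.9185]), array([327.7862, 245.641 ]), array([352.5017, 242.7145])]
top origin [ 0.5796 -0.0796  0.0042] grip [ 0.5102 -0.0949  0.1202] top [ 0.498  -0.0976  0.1406]
 rel to rack ctr 0.04404337524415625 -0.0009052571145462871
S [array([281.4507, 210.4036]), array([269.4127, 231.8094]), array([311.6648, 264.532 ]), array([284.3093, 275.3799])]
T [array([347.4599, 265.6311]), array([360.4729, 258.2698]), array([327.917, 245.964]), array([352.6356, 243.0366])]
avg origin [ 0.5801 -0.0794  0.0042] grip [ 0.5107 -0.0947  0.1202] top [ 0.4984 -0.0974  0.1406]
 rel to rack ctr 0.04452429232343082 -0.0007815470065112834
S [array([281.5866, 210.5513]), array([269.545 , 231.9594]), array([311.7953, 264.6775]), array([284.437 , 275.5291])]
T [array([347.3856, 265.4498]), array([360.3998, 258.0941]), array([327.8516, 245.8025]), array([352.5687, 242.8755])]
obs S top-left (267.375, 227.125) (284.625, 207.875)
spool S base [ 0.676  -0.0308  0.    ]
```

```bash
cat >> h.py <<'E'
from scipy.spatial.transform import Rotation as Rn
yaw=.216; AX=np.array([np.cos(yaw),np.sin(yaw),0]); AY=np.array([-np.sin(yaw),np.cos(yaw),0]); Z=np.array([0,0,1.])
O=np.array([.5801,-.0794,.0042])
def axes(th): return np.cos(th)*AX+np.sin(th)*Z, -np.sin(th)*AX+np.cos(th)*Z
def quat(th,s):
    fx,fz=axes(th); y=-fz; z=s*fx; return Rn.from_matrix(np.c_[np.cross(y,z),y,z]).as_quat()
P=O-.008*axes(.55)[0]      # pivot edge (cuff, x=-8)
def tcp(th,back=0,dz=0):   # TCP for the form leaning th about the pivot, pads at mitten_grip
    fx,fz=axes(th); return P+.008*fx+(.136+.054+back)*fz+[0,0,dz]
E
python3 - <<'E'
from h import *
from bench import *
import cv2
np.set_printoptions(precision=3,suppress=True)
best=None
for s in(1,-1):
    js=[solve_ik(tcp(*a),quat(a[0],s)) for a in[(.55,.09),(.55,0),(.55,0,.005),(.27,0,.005),(0,0,.005),(0,0,.12)]]
    print(s,[None if j is None else np.array(j) for j in js])
    if all(j is not None for j in js):
        c=max(abs(np.array(j)[5]) for j in js)
        if best is None or c<best[0]: best=(c,s)
s=best[1];print('use',s); open('sign','w').write(str(s))
reach(tcp(.55,.09),quat(.55,s))
f=grab_frame('wrist');pickle.dump(f,open('fw.pkl','wb'));cv2.imwrite('pics/w1.png',f['pixels'])
o=get_obs();print(o['t'],o['eef_pos'],tcp(.55,.09))
fx,fz=axes(.55)
for y,z in((0,.16),(-.039,.121),(.039,.121)):
    for x in(-.008,.008): print(x,y,z,proj(f,P+(.008+x)*fx+y*AY+z*fz))
E
```

```text
1 [array([-0.62 , -0.052, -0.713,  0.519,  0.398,  0.815]), array([-0.528,  0.11 , -0.807,  0.229,  0.362,  0.905]), array([-0.528,  0.103, -0.798,  0.246,  0.362,  0.905]), array([-0.379,  0.227, -0.459,  0.66 ,  0.15 ,  0.993]), array([-0.274,  0.419, -0.112,  1.04 ,  0.   ,  1.081]), array([-0.274,  0.369,  0.127,  1.328,  0.   ,  1.081])]
-1 [array([-0.62 , -0.052, -0.713,  0.519,  0.398, -2.327]), array([-0.528,  0.11 , -0.807,  0.229,  0.362, -2.237]), array([-0.528,  0.103, -0.798,  0.246,  0.362, -2.237]), array([-0.379,  0.227, -0.459,  0.66 ,  0.15 , -2.149]), array([-0.274,  0.419, -0.112,  1.04 ,  0.   , -2.061]), array([-0.274,  0.369,  0.127,  1.328,  0.   , -2.061])]
use 1
2.425 [ 0.437 -0.11   0.243] [ 0.437 -0.111  0.243]
-0.008 0 0.16 [306.647 267.848]
0.008 0 0.16 [332.688 267.868]
-0.008 -0.039 0.121 [309.362 297.022]
0.008 -0.039 0.121 [330.378 297.04 ]
-0.008 0.039 0.121 [308.296 194.719]
0.008 0.039 0.121 [331.393 194.729]
```

View pics/w1.png

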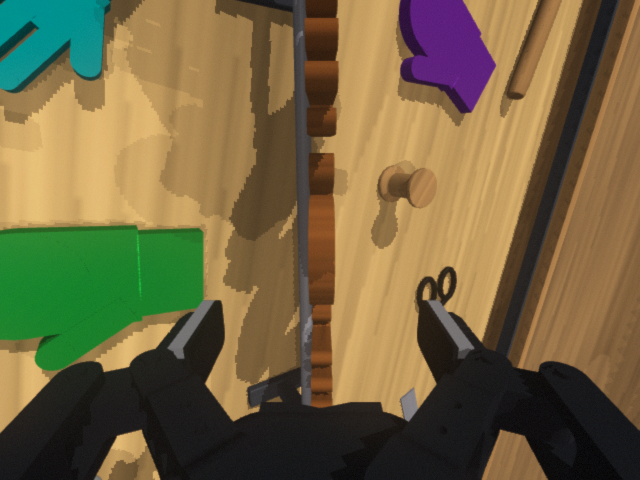

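The wrist view shows the mitten end-on at about (321,250), 27 px thick, midway between the pads and parallel to them. It lies about 1 mm to +x of my prediction, so I correct for that and grasp.

```bash
cat >> h.py <<'E'
P=P+.0012*AX-.002*AY
E
python3 - <<'E'
from h import *
from bench import *
np.set_printoptions(precision=3,suppress=True)
s=int(open('sign').read())
def rep(n):
    o=get_obs();print(n,round(o['t'],2),o['eef_pos'],o['force'],o['ft_torque'],round(o['grip_width'],4))
gripper_to(.055,40); rep('pre')
print(servo_line(tcp(.55),quat(.55,s),.08,f_stop=6)); rep('down')
gripper_to(0,40); hold(.3); rep('closed')
import cv2
f=grab_frame('scene');cv2.imwrite('pics/s2.png',cv2.resize(f['pixels'][60:320,180:420],None,fx=2.3,fy=2.3))
E
```

```text
pre 2.83 [ 0.437 -0.111  0.243] [0.264 0.19  0.401] [-0.106  0.498 -0.05 ] 0.0551
False
down 4.12 [ 0.485 -0.102  0.167] [ 0.311 -0.608  0.144] [-0.09   0.42  -0.025] 0.0549
closed 4.85 [ 0.485 -0.102  0.166] [-1.321 -0.591  3.549] [-0.14   0.282  0.   ] 0.0154
```

View pics/s2.png

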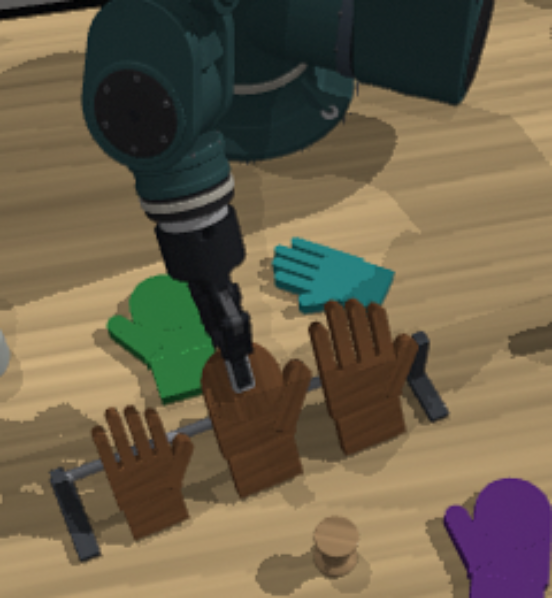

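The picture shows the pads closed on the dome at crop (243,380), width 15.4 mm, with the neighbours untouched. Next: lift slightly, swing upright, then set down on the cuff.

```bash
python3 - <<'E'
from h import *
from bench import *
import cv2
np.set_printoptions(precision=3,suppress=True)
s=int(open('sign').read())
def rep(n):
    o=get_obs();print(n,round(o['t'],2),o['eef_pos'],o['force'],o['ft_torque'],round(o['grip_width'],4))
servo_line(tcp(.55,0,.007),quat(.55,s),.04); rep('lift')
for th in np.linspace(.55,0,6)[1:]: servo_line(tcp(th,0,.007),quat(th,s),.06)
hold(.3); rep('upright')
print(servo_line(tcp(0,0,-.006),quat(0,s),.02,f_stop=4)); rep('down'); hold(.6); rep('rest')
f=grab_frame('scene');pickle.dump(f,open('f3.pkl','wb'));cv2.imwrite('pics/s3.png',cv2.resize(f['pixels'][60:320,180:420],None,fx=2.3,fy=2.3))
E
```

```text
lift 5.22 [ 0.485 -0.102  0.173] [ 0.541 -0.128 -1.231] [-0.16   0.641  0.021] 0.0158
upright 8.03 [ 0.582 -0.081  0.197] [ 0.015  0.817 -1.3  ] [ 0.008 -0.048  0.009] 0.0159
True
down 8.46 [ 0.583 -0.081  0.19 ] [0.563 0.424 5.489] [ 0.122 -0.333 -0.016] 0.0156
rest 9.06 [ 0.583 -0.081  0.19 ] [0.286 0.132 6.362] [ 0.089 -0.341 -0.003] 0.0155
```

View pics/s3.png

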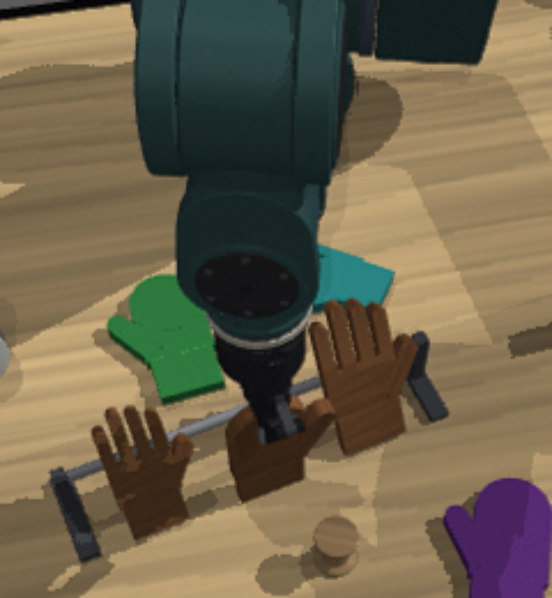

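The form stands on its cuff at crop (270,490). The bench pushes back with about 7 N and the TCP height is 0.190 m, as predicted. Now lift 12 cm straight up.

```bash
python3 - <<'E'
from h import *
from bench import *
import cv2
np.set_printoptions(precision=3,suppress=True)
s=int(open('sign').read())
def rep(n):
    o=get_obs();print(n,round(o['t'],2),o['eef_pos'],o['tool_rot'],quat(0,s),o['force'],round(o['grip_width'],4))
p=np.array(get_obs()['eef_pos']); servo_line(list(p+[0,0,.12]),None,.06); rep('up'); hold(3.5); rep('held')
f=grab_frame('scene');t=grab_frame('top');pickle.dump((f,t),open('f4.pkl','wb'))
q=P+[0,0,.12]
for y in(-.035,.035):
    for z in (0,.05): print('pred front',y,z,(proj(f,q+.016*AX+y*AY+z*Z)-[180,60])*3)
cv2.imwrite('pics/s4.png',cv2.resize(f['pixels'][60:260,180:430],None,fx=3,fy=3,interpolation=cv2.INTER_CUBIC))
E
```

```text
up 11.27 [ 0.583 -0.081  0.31 ] [ 0.551 -0.444  0.443 -0.551] [ 0.551 -0.443  0.443 -0.551] [ 0.785 -0.756 -1.662] 0.0158
held 14.77 [ 0.583 -0.081  0.31 ] [ 0.551 -0.443  0.443 -0.551] [ 0.551 -0.443  0.443 -0.551] [ 0.215 -0.451 -1.707] 0.0157
pred front -0.035 0 [304.881 581.856]
pred front -0.035 0.05 [300.939 546.364]
pred front 0.035 0 [394.841 547.257]
pred front 0.035 0.05 [394.829 510.809]
```

View pics/s4.png

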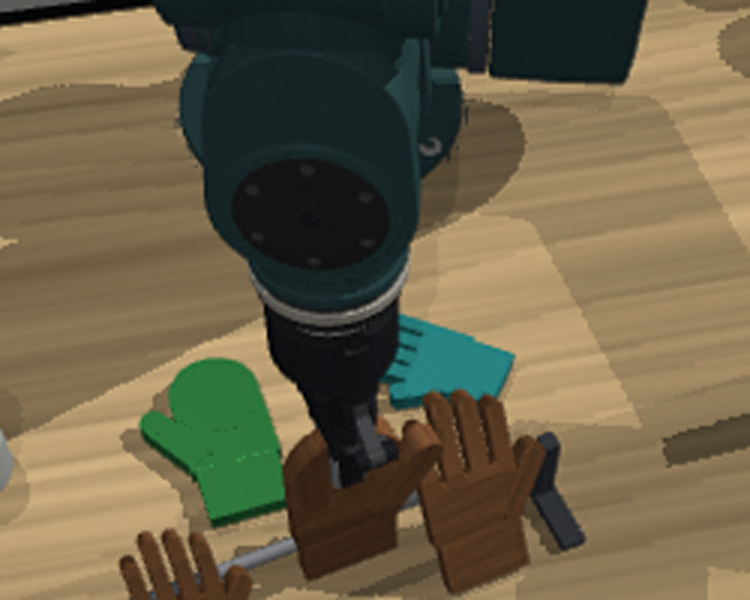

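Held in the air, the cuff corners are at crop (309,580) and (397,543). The prediction for a level form 12 cm up was (305,582) and (395,547), so they agree within about 1.5 image pixels. The neighbours are where they were, so I hand in.

```bash
python3 - <<'E'
from bench import *
o=get_obs();print(o['t'],o['force'],o['grip_width'],max(abs(v) for v in o['joint_vel']))
close_job()
E
```

```text
14.8667 [-0.65124866 -0.49180752 -1.39025884] 0.015589596397015048 0.0012082062356691184
the job is handed in; nothing more can be done
```

The brown mitten form is held upright with its cuff end about 12 cm above the bench, and I handed the job in at 14.9 s of the 46 s allowed. No verdict is reported, so the result rests on the checks below.

I pinched it by its top at 40 N and raised it 7 mm clear of the bench. I then swung it upright in the air and set it down on its cuff, where the bench pushed back with about 7 N for 0.6 s. After that I lifted it straight up 12 cm and held it still for 3.5 s.

**Last checks:**
- **Grip:** the finger opening was 15.6 mm on the 16 mm board.
- **Load:** the tool carried about 1.4–1.7 N, which matches the form's weight.
- **Stillness:** joint speeds were about 0.001 rad/s.
- **Level:** the cuff corners in the scene picture were within about 1.5 pixels of where a level form should be, so any tilt is about 0.03 rad.
- **Other forms and objects:** the two neighbouring forms looked unmoved. I compared them and the spool by eye only, and did not re-check the dish, jar and wax.

**Small disagreement:** in the wrist view the form sat about 1 mm to +x of my camera estimate, and probably 2–3 mm to −y. I corrected for this by 1.2 mm and 2 mm before grasping.

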